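Magnifier on, shutter at half: inspect a light-sensitive blood sample

TASK

Get the sample tube on the viewing box ready to inspect. First move the clip-on magnifier from the rim of the white tray to the viewing box: squeeze it open, sit it right down on the upright steel rail with its lens over the middle of the tube, and let it clamp there by itself. Then slide the spring-return shutter by its blue tab to half travel (the red mark) and finish while still holding it there: the sample is light-sensitive, so keep the shutter shut until the magnifier is on, never open it far past half, and leave the tube and the other things on the bench where they are.

Things in the scene. Friction and masses are not known exactly. Their poses are not given: they have to be found in the camera images.
- viewer: Grey viewing box for sample tubes, fixed, 160 (x) x 270 (y) mm, top at 75 mm. Origin: centre of its underside; -x is its front (switch, vents), z up. On top from -y to +y: steel rail, lit window under a black shutter, with the tube lying along x over it in black saddles (up to 95 mm high), the shutter's blue tab. Spring barrel along the +x edge, up to 92 mm high.
- rail_top (a point): Middle of the top edge of the viewing box's upright steel rail: a plate 5 mm thick (y), 90 mm long (x), standing 32 mm above the box's top. At viewer (0, -100, 107) mm, axes as the viewer's. The tube's middle lies 60 mm from it towards +y.
- tube_spot (a point): Middle of the tube's place in its saddles on the viewing box: viewer (0, -40, 92.5) mm, axes as the viewer's.
- shutter (a joint): Travel of the black shutter towards the viewer's +y, in m: 0 shut, 0.040 half (its edge then lies under the tube's axis; red tick beside the guide level with the tab's middle), 0.080 fully open (white tick). A return spring pushes it shut: about 4.5 N when shut, 8 N at half, 12 N fully open; it slams shut when let go.
- tab (a point): Top centre of the shutter's blue finger tab, an upright block 30 (x) x 12 (y, along the travel) x 33 (z) mm that moves with the shutter; top 113 mm above the bench. At viewer (0, 35, 113) mm when shut, (0, 75, 113) mm at half travel. Free room on its -y side: 40 mm to the fitted lens, on its +y side: all clear.
- magnifier: Clip-on magnifier, about 76 g: a sprung steel clip like a clothes peg, two black handles with green pads, a lens on an arm. Origin: middle of the plate it clamps (5 mm), at that plate's top edge, on which the clip's bridge sits: equals rail_top when fitted. x along the plate, y across it towards the lens, z up. Jaws reach 21 mm down. At the start it is clamped on the rim of the tray's -y wall.
- grip (a point): Where to squeeze the clip: midway between its handles, at magnifier (0, 0, 47) mm, axes as the magnifier's; squeeze along y. +y handle: fixed, upright, 24 mm wide, up to z = 62, outer face at y = +12 mm. -y handle: sprung, leans out to y = -28 mm at its top (z = 55); fully squeezed it is upright, outer face at y = -12 mm. Takes 8 to 12 N. Keep fingertips above z = 18 mm, over the lens arm.
- jaw (a joint): Opening of the clip's sprung jaw (-y side) in rad: 0 clamped on a 5 mm plate, 0.35 squeezed fully open, -0.14 shut on nothing. The fixed jaw's face stays at y = +2.5 mm; the sprung jaw's face goes from y = -2.5 mm to y = -14 mm at its tip (-7 mm near the plate's top edge) when fully open.
- lens (a point): Centre of the magnifier's round lens, 48 mm over its black ring, at magnifier (0, 60, 10) mm, axes as the magnifier's.
- tray: White open plastic tray, fixed, 170 (x) x 150 (y) x 60 (z) mm, walls 5 mm thick, some tube caps lying low in it. Origin: centre of its underside. Axes as those of the magnifier parked on its -y wall (wall middle at y = -72.5 mm).
- tube: Sample tube of amber serum, 13 mm thick, 115 mm long, orange cap, loose in the saddles of the viewing box. Origin: on its axis, between the saddles; x along it, cap towards -x. Leave alone.
- tub: Translucent lidded tub, 190 x 140 x 82 mm, at the left. Origin: centre of its underside. Leave alone.
- reagent: White reagent bottle with blue cap, 60 mm thick, 130 mm high, at the right. Origin: centre of its underside. Leave alone.
- tip_box: Blue pipette tip box with clear lid, 122 x 87 x 67 mm, at the right. Origin: centre of its underside. Leave alone.
- dropper: Small amber dropper bottle, 26 mm thick, 60 mm high, standing between the viewing box and the tray. Origin: centre of its underside. Leave alone.

How it is judged (in metres and radians):
On the way, in this order (a step that is already met when the one before it is completed fails the run):
1. the magnifier is clamped on the steel rail, seated, lens over the middle of the tube, let go, shutter still shut (z of magnifier in the frame of rail_top between -0.004 and 0.006 m and y of magnifier in the frame of rail_top between -0.004 and 0.004 m and horizontal distance between lens and tube_spot below 0.014 m and angle between magnifier's own z axis and vertical below 0.2 rad and value of joint jaw between -0.08 and 0.08 rad and contact force between magnifier and viewer above 3 N and contact force between the fingers and magnifier below 0.3 N and value of joint shutter below 0.012 m), for 0.3 s.
2. the shutter is held at half travel by its tab (value of joint shutter between 0.035 and 0.045 m and velocity of joint shutter between -0.02 and 0.02 m/s and contact force between the fingers and shutter_c0 above 2 N), for 1 s.
At the end, for the whole second after the job is handed in: Fingers still hold the tab (over 2 N), shutter steady at 40 +- 5 mm. Magnifier clamped on the rail, not touched: seated within 6 mm in height and 4 mm across, upright within 0.2 rad, lens centre within 14 mm of the tube's middle from above. Tube within 10 mm of its place in the saddles (all of step 2 and z of magnifier in the frame of rail_top between -0.004 and 0.006 m and y of magnifier in the frame of rail_top between -0.004 and 0.004 m and horizontal distance between lens and tube_spot below 0.014 m and angle between magnifier's own z axis and vertical below 0.2 rad and value of joint jaw between -0.08 and 0.08 rad and contact force between magnifier and viewer above 3 N and contact force between the fingers and magnifier below 0.3 N and distance between tube and tube_spot below 0.01 m); the arm keeps its last pose, push and grip.
It fails at once if the shutter was opened before the magnifier was on the rail (value of joint shutter above 0.02 m and horizontal distance between lens and tube_spot above 0.03 m).
It fails at once if the shutter was opened far past half (more than 58 of 80 mm) (value of joint shutter above 0.058 m).
It fails at once if the sample tube was knocked out of its place (distance between tube and tube_spot above 0.015 m).
It fails at once if another thing on the bench was disturbed (distance of any of tub, reagent, tip_box, dropper from where it was at the start of the episode above 0.03 m).
It also fails if it takes over 61 s, if anything falls off the work surface, if the arm or the gripper's body presses on something with over 40 N, if the wrist force passes 120 N, or if a joint passes its speed limit or range.

ROBOT

A 6-joint arm with a two-finger parallel gripper is mounted at the origin on the work surface. World frame = base frame: x ahead of the robot, y to its left, z up, the work surface at z = 0. Lengths are in m, angles in degrees, forces in N, time in s.
With the tool pointing down it reaches from about 0.35 to 0.875 m from the base axis. Payload 4.2 kg.
Tool frame: the origin (TCP) lies on the centre line of the jaws, within the pads' length; the fingertips stand 25 mm ahead of it and the grasp point (between the pads) lies 6 mm ahead of it (finger_overhang is the distance from the TCP to the fingertips, in m); z points along the fingers, y is the line along which they close (so a half turn about z gives the same grasp; the last joint's range is limited). The gripper opens to 87 mm and grips with 3 to 60 N. Pads are 19 mm wide; open, the fingers measure 117 mm over their backs; the gripper's body (75 mm by 190 mm) begins 51 mm behind the grasp point.
Start: joints at [91.077, 22.042, 0.453, 0, -68.411, -14.817], TCP at [0.148, 0.607, 0.248] pointing down, gripper open.
Joint ranges: [-179.83, 179.83], [-69.29, 118.12], [-61.27, 80.66], [-181.25, 117.63], [-171.15, -9.14], [-177.46, 177.46]. Speed limits (degrees/s): [159.86, 159.86, 180, 180, 180, 180].

INTERFACE

Orientations are given as a 3x3 rotation matrix whose columns are the frame's x, y, z axes.
In Python, from station import sense, capture, finish_job, spot_in, tip_of, finger_overhang gives the robot as it stands. The module is installed in compiled form; this text tells all that it offers.
- The arm moves only by the tool servo_tool, never from a script. Its arguments are lists of equal length, an entry for each row: "slide": the shift along the tool's x, y, z in m, a list of three; "spin": the turn about the tool's z in degrees; "grip": the closure, from 0 (fully open) to 1 (shut). A call has exactly 5 rows; each row is the pose to reach, as a shift and turn from the pose commanded when the call began, along the tool's axes at that moment; what a row does not reach only later rows make up. A row lasts 1/12 s, in which the tool goes at most 41.7 mm and 7.16 degrees, less where a joint would pass 70% of its speed; a pose out of reach is approached as far as the arm can. A call with a gripper value outside its range is refused whole. The fingers move at their own pace and stop on an object; the grip force is fixed at half the most. Time passes only in rows, so rows that repeat a pose let the fingers close, or fill a call up. It gives the time, the measured TCP pose, the force, the opening and the grip force at its end, in the units of the state.
- sense(): the state, without advancing time (a new reading comes with each control period).
- capture(name): name is "scene" or "side" or "wrist"; returns a dict with "pixels" (420x560x3 uint8, blue, green, red), "depth" (420x560 float32, m along the optical axis (not along the pixel's ray), 0 where there is no reading), "fx", "fy", "cx", "cy" (pixels), "R" (3x3) and "t" (3): a world point X has camera coordinates R X + t; the wrist camera has in their place "hand_eye" (4x4, takes a point from camera to tool coordinates, whose origin is the TCP and whose axes are the flange's). Camera axes: x right, y down, z forward; pixel columns grow to the right and rows downward; lengths in m; the calibration is good to about 2 mm. A picture is of the moment at which its call begins: read the wrist's pose just before it.
- finish_job(): hands the job in; it is judged then, once.
Trained networks look in the newest picture that a camera, given by its name, has taken for a name from the list of things; names that differ only in an ending like _2 or _b are one class to them, and where a whole thing is asked for, a point or a joint stands for the part that bears it (a point fixed in the world has none). Each returns a list of dicts, best first, with "conf" (0 to 1); they miss things now and then, are a little off and sometimes report something else, mostly with a low value. They report only what shows in the picture. A call takes as long as a camera call.
- spot_in(thing, camera): "point" ([x, y, z] in m, in world coordinates, good to about 4 mm: the middle of the surface that is visible of it).
- tip_of(thing, camera): "point" ([x, y, z] in m, in world coordinates, good to about 4 mm: a listed point, or the origin of a listed thing).
The state is a dict: "time_s": time; "joints": joint angles; "joint_velocities": joint speeds; "effort": joint torques, N m; "tcp_pos": TCP position; "ee_rot": TCP orientation; "wrist_force": force on the tool from outside, world axes, zero at the start; "moment": the same for the moment, N m; "gripper_width": opening from 0.0 (shut) to 1.0 (fully open); "gripper_force": force on a finger pad.
Only numpy, scipy, OpenCV 4.12 (cv2) and the standard library are available. Lean on these libraries where they do the work, as an engineer would, in place of code of your own. Each camera call takes 0.05 s, during which the arm holds its last target. There are 200 camera calls.

## Working session

There is one attempt and no reset: what is moved stays moved. The work goes in short steps, Python scripts to look and compute and a tool call to move; the robot and the scene stay as the last step left them, time stands still between calls to the robot, and variables do not carry over. Pictures are saved under pics/ and viewed, at most 10 in all, crops included, and the job is handed in when it is done.

Besides the shell and the picture viewer there is one more tool, called after ">>>" by a JSON object that holds its "method" and its "body", one argument or row to a line. servo_tool: Moves the arm, as the interface text tells. Its arguments: {"type":"object","properties":{"slide":{"type":"array"},"spin":{"type":"array"},"grip":{"type":"array"}},"required":["slide","spin","grip"]}

```bash
mkdir -p pics; cat > h.py <<'E'
import numpy as np,cv2
from station import *
def cloud(c):
    v,u=np.mgrid[0:420,0:560]; d=c["depth"]
    P=np.stack([(u-c["cx"])/c["fx"]*d,(v-c["cy"])/c["fy"]*d,d],-1)
    W=(P-np.array(c["t"]))@np.array(c["R"])
    W[d==0]=np.nan
    return W
E
python3 - <<'E'
from h import *
np.set_printoptions(precision=4,suppress=True)
s=sense();print(s['tcp_pos'],s['ee_rot'],s['time_s'],finger_overhang)
ims=[]
for n in("scene","side"):
    c=capture(n);ims.append(c["pixels"]);np.save(n+".npy",cloud(c))
    cv2.imwrite(f"pics/{n}1.png",c["pixels"])
    print(n,-np.array(c["R"]).T@c["t"])
    for t in("viewer","rail_top","tube_spot","tab","magnifier","grip","lens","tray","tube","dropper","tub","reagent","tip_box"):
        r=tip_of(t,n); print(t,[(np.round(x["point"],4).tolist(),round(x["conf"],2)) for x in r[:2]])
E
```

```text
[0.1483 0.6066 0.2464] [[ 0.9713 -0.2377 -0.0004]
 [-0.2377 -0.9713 -0.0022]
 [ 0.0001  0.0022 -1.    ]] 0.0 0.025
scene [ 0.9947 -0.5614  1.1328]
viewer [([0.5335, -0.2046, 0.0007], 0.93)]
rail_top [([0.5558, -0.3023, 0.1074], 0.87)]
tube_spot [([0.5428, -0.2437, 0.0916], 0.83)]
tab [([0.5236, -0.1692, 0.116], 0.74)]
magnifier [([0.5607, 0.1652, 0.0597], 0.7)]
grip [([0.5627, 0.1621, 0.1072], 0.63)]
lens [([0.5782, 0.2159, 0.0703], 0.82)]
tray [([0.5737, 0.235, 0.0038], 0.77)]
tube [([0.5406, -0.2439, 0.09], 0.54)]
dropper [([0.4766, -0.0043, 0.0034], 0.65), ([0.5422, -0.2408, 0.0944], 0.23)]
tub [([0.5353, 0.5373, 0.0011], 0.97)]
reagent [([0.5943, -0.4649, -0.0006], 0.92)]
tip_box [([0.4136, -0.5286, -0.0008], 0.91), ([0.5721, 0.2333, 0.0016], 0.43)]
side [ 0.2204 -1.0429  0.7679]
viewer [([0.5301, -0.2038, -0.0016], 0.97)]
rail_top [([0.5538, -0.3021, 0.1045], 0.72), ([0.5443, -0.2407, 0.0972], 0.68)]
tube_spot [([0.5438, -0.2446, 0.0899], 0.91)]
tab [([0.527, -0.1729, 0.1141], 0.77)]
magnifier [([0.5631, 0.1624, 0.0584], 0.74)]
grip [([0.5554, 0.1573, 0.1039], 0.56)]
lens [([0.5794, 0.2188, 0.0665], 0.53)]
tray [([0.5688, 0.2361, -0.0038], 0.88), ([0.5259, -0.1722, 0.1162], 0.67)]
tube [([0.5437, -0.241, 0.0996], 0.56)]
dropper [([0.5439, -0.2454, 0.0897], 0.72), ([0.4816, -0.0042, 0.0026], 0.47)]
tub [([0.5371, 0.5354, -0.0008], 0.71)]
reagent [([0.5971, -0.4604, 0.0025], 0.77)]
tip_box [([0.4195, -0.5351, 0.0001], 0.62)]
```

```bash
python3 - <<'E'
from h import *
np.set_printoptions(precision=4,suppress=True)
a=np.hstack([cv2.imread(f"pics/{n}1.png") for n in("scene","side")])
cv2.imwrite("pics/both.png",cv2.resize(a,(800,300)))
S=cv2.imread("pics/scene1.png");cv2.imwrite("pics/s_big.png",cv2.resize(S,(800,600)))
for n in("scene","side"):
    W=np.load(n+".npy").reshape(-1,3)
    def sel(z0,z1,c,r): 
        m=(W[:,2]>z0)&(W[:,2]<z1)&(np.hypot(W[:,0]-c[0],W[:,1]-c[1])<r);return W[m]
    for nm,z0,z1,c,r in(("viewer top",.070,.080,(.533,-.204),.19),("tray rim",.055,.064,(.572,.235),.135),("rail",.095,.112,(.555,-.302),.06)):
        p=sel(z0,z1,c,r);R=cv2.minAreaRect(p[:,:2].astype(np.float32));print(n,nm,len(p),R,np.median(p[:,2]))
        if nm=="rail":
            t=sel(.102,.112,c,.06);print(" line",cv2.fitLine(t[:,:2].astype(np.float32),cv2.DIST_HUBER,0,1e-3,1e-3).ravel(),np.percentile(t[:,2],[5,50,95]))
E
```

```text
scene viewer top 2637 ((0.5335752964019775, -0.20590466260910034), (0.15963637828826904, 0.26852184534072876), 11.681657791137695) 0.07606709537765312
scene tray rim 265 ((0.5677157640457153, 0.23008838295936584), (0.16144324839115143, 0.17389851808547974), 71.70103454589844) 0.059129135606106185
scene rail 109 ((0.5479419231414795, -0.275257408618927), (0.08779968321323395, 0.0636303499341011), 11.77448558807373) 0.10363964548430434
 line [ 0.9816  0.1909  0.5539 -0.3039] [0.103  0.1062 0.1093]
side viewer top 2945 ((0.5316570401191711, -0.20717793703079224), (0.16013191640377045, 0.2694913446903229), 11.80293083190918) 0.07446513964108868
side tray rim 208 ((0.5673826336860657, 0.22908152639865875), (0.16418735682964325, 0.16982805728912354), 72.40742492675781) 0.05734321936006573
side rail 179 ((0.546150803565979, -0.2763282358646393), (0.08926466852426529, 0.06544844806194305), 13.079166412353516) 0.1012428218087679
 line [ 0.9776  0.2106  0.5512 -0.3047] [0.1025 0.1046 0.1065]
```

View pics/s_big.png

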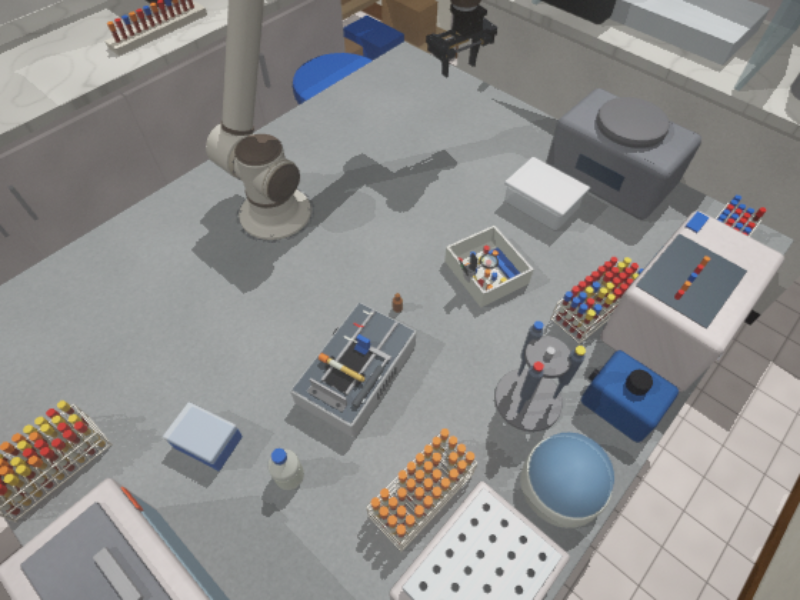

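The scene camera shows the viewing box (~(355,365)), tray with the magnifier on its rim (~(485,265)), and the dropper at (397,302). The box yaw is about 11.8° and the tray's about -18°. Next I move above the magnifier and look with the wrist camera.

>>> {"method": "servo_tool", "body": {
  "slide": [
    [0.034,0.022,-0.003],
    [0.068,0.044,-0.006],
    [0.102,0.066,-0.009],
    [0.136,0.088,-0.012],
    [0.17,0.11,-0.015]
  ],
  "spin": [1,2,3,4,4],
  "grip": [0,0,0,0,0]
}}

```text
time_s: 1.82
tcp_pos: [0.2883, 0.4584, 0.2629]
ee_rot: [[0.953, -0.304, 0.0], [-0.304, -0.953, 0.0], [0.0, -0.0, -1.0]]
wrist_force: [0.2, 0.4, 0.7]
gripper_width: 0.999
gripper_force: 0.0
```

```bash
python3 - <<'E'
from h import *
np.set_printoptions(precision=4,suppress=True)
s=sense();R=np.array(s['ee_rot']);p=np.array(s['tcp_pos']);print(p,R,s['time_s'],s['joints'])
print(R.T@(np.array([.562,.163,.27])-p))
c=capture("wrist");print(np.array(c["hand_eye"]),c["fx"])
E
```

```text
[0.2883 0.4584 0.2629] [[ 0.9525 -0.3045  0.0002]
 [-0.3045 -0.9525  0.0003]
 [ 0.0001 -0.0003 -1.    ]] 1.8167 [ 75.001   13.2603  -9.9363   0.0072 -66.7859  -2.7309]
[ 0.3507  0.198  -0.0072]
[[ 0.0003 -0.9545 -0.2981  0.0817]
 [ 1.     -0.0002  0.0014  0.0002]
 [-0.0014 -0.2981  0.9545 -0.1371]
 [ 0.      0.      0.      1.    ]] 305.3016530839224
```

>>> {"method": "servo_tool", "body": {
  "slide": [
    [0.035,0.02,0],
    [0.07,0.04,0],
    [0.105,0.06,0],
    [0.14,0.08,0],
    [0.175,0.1,0]
  ],
  "spin": [0,0,0,0,0],
  "grip": [0,0,0,0,0]
}}

```text
time_s: 2.28
tcp_pos: [0.4246, 0.3098, 0.2629]
ee_rot: [[0.953, -0.304, 0.001], [-0.304, -0.953, 0.001], [0.0, -0.001, -1.0]]
wrist_force: [1.0, 0.5, 1.2]
gripper_width: 1.004
gripper_force: 0.0
```

>>> {"method": "servo_tool", "body": {
  "slide": [
    [0.035,0.02,0],
    [0.07,0.04,0],
    [0.105,0.06,0],
    [0.14,0.08,0],
    [0.175,0.1,0]
  ],
  "spin": [0,0,0,0,0],
  "grip": [0,0,0,0,0]
}}

```text
time_s: 2.7
tcp_pos: [0.5609, 0.1611, 0.2628]
ee_rot: [[0.952, -0.305, 0.0], [-0.305, -0.952, 0.0], [0.0, -0.0, -1.0]]
wrist_force: [0.3, 0.3, 0.5]
gripper_width: 1.001
gripper_force: 0.0
```

```bash
cat >> h.py <<'E'
def wcloud():
    s=sense();T=np.eye(4);T[:3,:3]=s['ee_rot'];T[:3,3]=s['tcp_pos']
    c=capture("wrist");M=np.linalg.inv(T@np.array(c["hand_eye"]))
    c["R"]=M[:3,:3];c["t"]=M[:3,3]
    return s,c,cloud(c)
E
python3 - <<'E'
from h import *
np.set_printoptions(precision=4,suppress=True)
s,c,W=wcloud();np.save("w.npy",W);print(s['tcp_pos'],s['ee_rot'],s['time_s'])
cv2.imwrite("pics/w1.png",c["pixels"])
for t in("magnifier","grip","lens","tray"):
    for f in(tip_of,spot_in):
        print(t,f.__name__,[(np.round(x["point"],4).tolist(),round(x["conf"],2)) for x in f(t,"wrist")[:2]])
E
```

```text
[0.5609 0.1611 0.2628] [[ 0.9525 -0.3046  0.0005]
 [-0.3046 -0.9525  0.0003]
 [ 0.0004 -0.0004 -1.    ]] 2.7
magnifier call [([0.5646, 0.1639, 0.0593], 0.77)]
magnifier call [([0.5724, 0.202, 0.0719], 0.66)]
grip call [([0.563, 0.1615, 0.1025], 0.71), ([0.5401, 0.5361, 0.0043], 0.41)]
grip call [([0.5736, 0.2003, 0.069], 0.91)]
lens call [([0.5835, 0.219, 0.0722], 0.7)]
lens call [([0.5722, 0.1982, 0.0731], 0.85)]
tray call []
tray call [([0.5798, 0.2521, 0.0205], 0.7)]
```

View pics/w1.png

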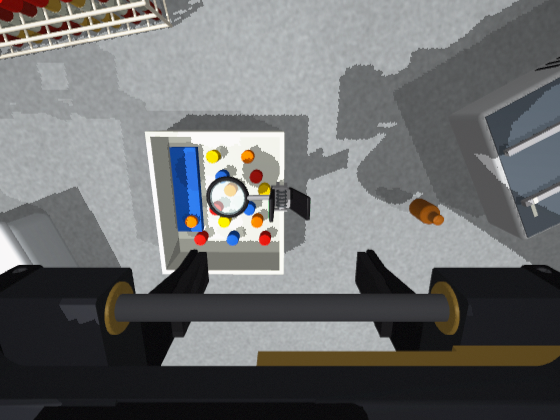

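The tray rim (u≈283) is parallel to the image vertical. The clip's handles span (270–310, 190–218) and the lens is at (228,197), so the tool yaw matches. I'll measure in tool coordinates.

```bash
python3 - <<'E'
from h import *
np.set_printoptions(precision=4,suppress=True)
W=np.load("w.npy");s=sense();R=np.array(s['ee_rot']);p=np.array(s['tcp_pos'])
T=(W-p)@R; z=W[...,2]
near=(abs(T[...,0])<.15)&(abs(T[...,1])<.15)
# wall rim
m=near&(z>.054)&(z<.066)&(abs(T[...,1])<.03)
q=T[m];print("rim n",len(q),"ylims",np.percentile(q[:,1],[2,25,50,75,98]),"x",q[:,0].min(),q[:,0].max())
far=q[abs(q[:,0])>.03];print(cv2.fitLine(far[:,:2].astype(np.float32),cv2.DIST_HUBER,0,1e-3,1e-3).ravel())
for z0 in np.arange(.075,.13,.006):
    m=near&(z>z0)&(z<z0+.006)&(abs(T[...,0])<.04)&(abs(T[...,1])<.05);q=T[m]
    if len(q):
        for a,b in((-.05,-.001),(-.001,.05)):
            k=q[(q[:,1]>a)&(q[:,1]<b)]
            if len(k):print("%.3f"%z0,len(k),"x",np.percentile(k[:,0],[2,50,98]),"y",np.percentile(k[:,1],[2,50,98]))
E
```

```text
rim n 795 ylims [-0.0278 -0.0083  0.001   0.0032  0.0044] x -0.0987228662763591 0.07198297396081443
[ 0.9998 -0.0203 -0.0134 -0.    ]
0.075 55 x [-0.0114  0.0021  0.0153] y [-0.0074 -0.0023 -0.0011]
0.075 253 x [-0.011   0.0023  0.0151] y [-0.0001  0.0054  0.014 ]
0.081 5 x [0.0131 0.0138 0.0142] y [-0.0093 -0.0074 -0.0064]
0.081 51 x [-0.0088  0.0033  0.0137] y [0.0139 0.0149 0.0169]
0.087 4 x [0.0134 0.0137 0.0138] y [-0.0091 -0.0077 -0.0062]
0.087 58 x [-0.0082  0.0024  0.0138] y [0.0158 0.0169 0.0187]
0.093 6 x [0.0136 0.0137 0.0138] y [-0.0089 -0.0075 -0.006 ]
0.093 61 x [-0.009   0.0045  0.0137] y [0.0186 0.0196 0.0222]
0.099 7 x [0.0113 0.0138 0.014 ] y [-0.0098 -0.0069 -0.0058]
0.099 59 x [-0.0088  0.0027  0.0137] y [0.0204 0.0215 0.0238]
0.105 19 x [-0.003   0.0073  0.0139] y [-0.0083 -0.0057 -0.0057]
0.105 62 x [-0.0091  0.0037  0.0137] y [0.0229 0.0239 0.0256]
0.111 14 x [-0.0081  0.0065  0.0143] y [-0.0091 -0.0061 -0.0057]
0.111 129 x [-0.0095  0.0017  0.0137] y [0.0247 0.0272 0.0295]
0.117 104 x [-0.0084  0.0036  0.0137] y [-0.0102 -0.0082 -0.0063]
0.117 3 x [0.0034 0.0062 0.012 ] y [0.027  0.0271 0.0281]
0.123 3 x [-0.0004  0.008   0.0117] y [-0.0082 -0.0081 -0.0074]
```

>>> {"method": "servo_tool", "body": {
  "slide": [
    [0.0025,0.002,0.04],
    [0.0025,0.002,0.08],
    [0.0025,0.002,0.12],
    [0.0025,0.002,0.15],
    [0.0025,0.002,0.15]
  ],
  "spin": [0,0,0,0,0],
  "grip": [0,0,0,0,0.3]
}}

```text
time_s: 3.57
tcp_pos: [0.5568, 0.1591, 0.1062]
ee_rot: [[0.952, -0.304, -0.013], [-0.304, -0.953, -0.006], [-0.01, 0.009, -1.0]]
wrist_force: [-0.8, -0.3, -0.7]
gripper_width: 0.976
gripper_force: 0.0
```

>>> {"method": "servo_tool", "body": {
  "slide": [
    [0,0,0],
    [0,0,0],
    [0,0,0],
    [0,0,0],
    [0,0,0]
  ],
  "spin": [0,0,0,0,0],
  "grip": [0.5,0.6,0.8,1,1]
}}

```text
time_s: 3.98
tcp_pos: [0.5624, 0.1606, 0.1145]
ee_rot: [[0.953, -0.304, 0.003], [-0.304, -0.953, 0.002], [0.003, -0.003, -1.0]]
wrist_force: [-0.0, 0.1, 0.5]
gripper_width: 0.635
gripper_force: 0.0
```

>>> {"method": "servo_tool", "body": {
  "slide": [
    [0,0,0],
    [0,0,0],
    [0,0,0],
    [0,0,0],
    [0,0,0]
  ],
  "spin": [0,0,0,0,0],
  "grip": [1,1,1,1,1]
}}

```text
time_s: 4.4
tcp_pos: [0.5626, 0.161, 0.1141]
ee_rot: [[0.952, -0.305, 0.003], [-0.305, -0.952, 0.002], [0.002, -0.003, -1.0]]
wrist_force: [-0.7, -0.6, 4.2]
gripper_width: 0.275
gripper_force: 30.0
```

```bash
python3 - <<'E'
from h import *
np.set_printoptions(precision=4,suppress=True)
s,c,W=wcloud();print(s['tcp_pos'],s['gripper_width'],s['gripper_force'],s['wrist_force'])
cv2.imwrite("pics/w2.png",c["pixels"])
E
```

```text
[0.5626 0.161  0.1141] 0.274962583292967 29.999520499259233 [-0.7254 -0.5943  4.2018]
```

View pics/w2.png

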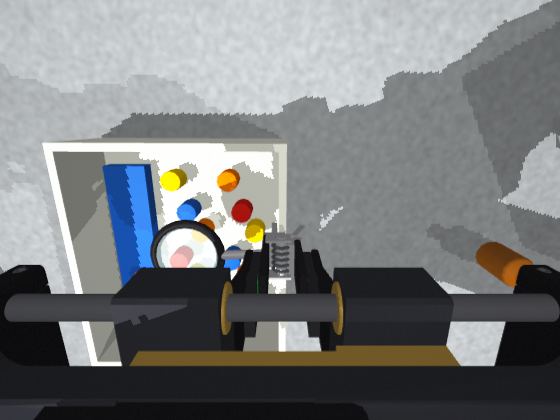

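The width is 23.9 mm, so the clip is fully squeezed. Next is the lift.

>>> {"method": "servo_tool", "body": {
  "slide": [
    [0,0,-0.01],
    [0,0,-0.025],
    [0,0,-0.045],
    [0,0,-0.07],
    [0,0,-0.1]
  ],
  "spin": [0,0,0,0,0],
  "grip": [1,1,1,1,1]
}}

```text
time_s: 4.87
tcp_pos: [0.5607, 0.1599, 0.2124]
ee_rot: [[0.952, -0.305, -0.003], [-0.305, -0.952, -0.001], [-0.003, 0.002, -1.0]]
wrist_force: [0.7, -0.0, -0.4]
gripper_width: 0.274
gripper_force: 30.0
```

>>> {"method": "servo_tool", "body": {
  "slide": [
    [0,0,-0.02],
    [0,0,-0.035],
    [0,0,-0.045],
    [0,0,-0.05],
    [0,0,-0.05]
  ],
  "spin": [0,0,0,0,0],
  "grip": [1,1,1,1,1]
}}

```text
time_s: 5.28
tcp_pos: [0.5618, 0.1603, 0.2634]
ee_rot: [[0.952, -0.305, 0.001], [-0.305, -0.952, 0.001], [0.001, -0.001, -1.0]]
wrist_force: [-0.0, 0.0, -1.2]
gripper_width: 0.271
gripper_force: 30.0
```

```bash
python3 - <<'E'
from h import *
np.set_printoptions(precision=4,suppress=True)
s=sense();R=np.array(s['ee_rot']);p=np.array(s['tcp_pos']);print(p,s['gripper_width'],s['wrist_force'])
print(R.T@(np.array([.5531,-.3043,p[2]])-p),"yaw",np.degrees(np.arctan2(R[1,0],R[0,0])))
c=capture("scene");cv2.imwrite("pics/s2.png",c["pixels"])
for n in("scene","side"):
    capture(n)
    for t in("magnifier","lens","grip"):print(n,t,[(np.round((np.array(x["point"])-p)@R,4),round(x["conf"],2)) for x in tip_of(t,n)[:1]])
E
```

```text
[0.5618 0.1603 0.2634] 0.27134280094975155 [-0.0486  0.0233 -1.188 ]
[ 0.1332  0.4452 -0.0005] yaw -17.738102540892463
scene magnifier [(array([-0.0017, -0.0014,  0.0566]), 0.8)]
scene lens [(array([-0.003 , -0.0603,  0.0437]), 0.69)]
scene grip [(array([0.0027, 0.0004, 0.01  ]), 0.86)]
side magnifier [(array([0.1342, 0.4401, 0.1575]), 0.69)]
side lens [(array([ 0.0017, -0.0641,  0.0471]), 0.58)]
side grip [(array([-0.0034,  0.0035,  0.0098]), 0.6)]
```

>>> {"method": "servo_tool", "body": {
  "slide": [
    [0.006,0.02,0],
    [0.016,0.055,0],
    [0.027,0.092,0],
    [0.038,0.129,0],
    [0.05,0.167,0]
  ],
  "spin": [0,0,0,0,0],
  "grip": [1,1,1,1,1]
}}

```text
time_s: 6.15
tcp_pos: [0.558, -0.0155, 0.2626]
ee_rot: [[0.953, -0.304, 0.0], [-0.304, -0.953, 0.0], [0.0, -0.0, -1.0]]
wrist_force: [0.1, 0.4, -0.8]
gripper_width: 0.27
gripper_force: 30.0
```

>>> {"method": "servo_tool", "body": {
  "slide": [
    [0.011,0.037,0],
    [0.022,0.074,0],
    [0.033,0.111,0],
    [0.044,0.148,0],
    [0.055,0.185,0]
  ],
  "spin": [0,0,0,0,0],
  "grip": [1,1,1,1,1]
}}

```text
time_s: 6.57
tcp_pos: [0.554, -0.209, 0.2626]
ee_rot: [[0.952, -0.305, 0.0], [-0.305, -0.952, -0.0], [0.0, -0.0, -1.0]]
wrist_force: [0.2, 0.6, -0.5]
gripper_width: 0.273
gripper_force: 30.0
```

>>> {"method": "servo_tool", "body": {
  "slide": [
    [0.01,0.035,0],
    [0.019,0.065,0],
    [0.025,0.085,0],
    [0.028,0.093,0],
    [0.028,0.093,0]
  ],
  "spin": [-6,-12,-18,-24,-29.5],
  "grip": [1,1,1,1,1]
}}

```text
time_s: 6.98
tcp_pos: [0.5523, -0.3068, 0.2617]
ee_rot: [[0.979, 0.205, -0.001], [0.205, -0.979, -0.0], [-0.001, -0.0, -1.0]]
wrist_force: [0.0, 0.0, 0.1]
gripper_width: 0.271
gripper_force: 30.0
```

>>> {"method": "servo_tool", "body": {
  "slide": [
    [0,0,0],
    [0,0,0],
    [0,0,0],
    [0,0,0],
    [0,0,0]
  ],
  "spin": [0,0,0,0,0],
  "grip": [1,1,1,1,1]
}}

```text
time_s: 7.4
tcp_pos: [0.5528, -0.3038, 0.2627]
ee_rot: [[0.979, 0.204, 0.0], [0.204, -0.979, -0.0], [0.0, 0.0, -1.0]]
wrist_force: [-1.0, 0.4, -1.2]
gripper_width: 0.272
gripper_force: 30.0
```

```bash
python3 - <<'E'
from h import *
np.set_printoptions(precision=4,suppress=True)
s,c,W=wcloud();R=np.array(s['ee_rot']);p=np.array(s['tcp_pos']);print(p,s['gripper_width'],s['wrist_force'],s['time_s'])
print("yaw",np.degrees(np.arctan2(R[1,0],R[0,0])))
cv2.imwrite("pics/w3.png",c["pixels"]);np.save("w3.npy",W)
T=(W-p)@R
m=(W[...,2]>.098)&(W[...,2]<.114)&(abs(T[...,0])<.06)&(abs(T[...,1])<.03)
q=T[m];print(len(q),q.min(0),q.max(0),np.median(q,0),cv2.fitLine(q[:,:2].astype(np.float32),cv2.DIST_HUBER,0,1e-3,1e-3).ravel())
m=(W[...,2]>.068)&(W[...,2]<.082)&(np.hypot(W[...,0]-.533,W[...,1]+.206)<.19)
print("top",cv2.minAreaRect(W[m][:,:2].astype(np.float32)))
for n in("rail_top","tube_spot","tab","magnifier","lens"):print(n,[(np.round(x["point"],4),np.round((np.array(x["point"])-p)@R,4),round(x["conf"],2)) for x in tip_of(n,"wrist")[:1]])
E
```

```text
[ 0.5528 -0.3038  0.2627] 0.2720859232477718 [-0.9871  0.3647 -1.1546] 7.4
yaw 11.755395636988919
360 [-0.027  -0.0044  0.1537] [ 0.0449 -0.0003  0.1597] [ 0.0105 -0.0023  0.1557] [ 1.      0.0023  0.0099 -0.0023]
top ((0.5325372815132141, -0.20413227379322052), (0.15794970095157623, 0.2691621482372284), 11.770377159118652)
rail_top [(array([ 0.5557, -0.3036,  0.1046]), array([0.0028, 0.0004, 0.1581]), 0.72)]
tube_spot [(array([ 0.5385, -0.2448,  0.0925]), array([-0.0021, -0.0607,  0.1702]), 0.67)]
tab [(array([ 0.5305, -0.1708,  0.112 ]), array([ 0.0052, -0.1348,  0.1507]), 0.55)]
magnifier [(array([ 0.5587, -0.3048,  0.206 ]), array([0.0055, 0.0022, 0.0567]), 0.95)]
lens [(array([ 0.5424, -0.2411,  0.2202]), array([ 0.0025, -0.0635,  0.0425]), 0.94)]
```

View pics/w3.png

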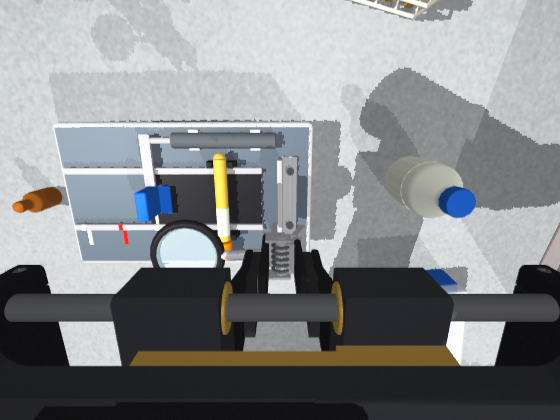

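The wrist view shows the lens at (187,250), the tube from (220,155) to (227,248), and the rail at (289,157–235) running straight towards the clip spring (282,255). I'll measure the clip and rail differentially in this same picture.

```bash
python3 - <<'E'
from h import *
np.set_printoptions(precision=4,suppress=True)
W=np.load("w3.npy");s=sense();R=np.array(s['ee_rot']);p=np.array(s['tcp_pos'])
T=(W-p)@R
for r in range(232,275,6):
    print(r,[(u,*np.round(T[r,u]*1000,1).tolist()) for u in range(246,322,4)if abs(T[r,u,1])<.05 and T[r,u,2]<.1])
# lens ring
m=(abs(T[...,2]-.044)<.012)&(T[...,1]<-.03)&(T[...,1]>-.1)&(T[...,0]<.06)
q=T[m];print("lens",len(q),q.min(0),q.max(0))
m=(abs(W[...,2]-.075)<.008)&(T[...,1]<.06)&(abs(T[...,0])<.08)
q=T[m];print("top edge y max",np.percentile(q[:,1],[95,98,99.5]))
E
```

```text
232 [(266, 10.6, -10.5, 53.0), (270, 10.2, -7.9, 54.1), (274, 10.2, -5.2, 54.1), (278, 9.9, -2.6, 55.0), (282, 10.0, 0.1, 54.6), (294, 9.6, 8.2, 55.7), (298, 9.3, 11.0, 56.7)]
238 [(266, 11.5, -9.9, 40.0), (270, 12.1, -7.3, 38.6), (274, 12.0, -4.9, 38.8), (278, 12.3, -2.4, 37.9), (282, 12.5, 0.1, 37.4), (286, 11.6, 2.6, 39.8), (290, 11.8, 5.1, 39.3), (294, 8.1, 8.0, 48.6), (298, 8.6, 10.5, 47.3), (302, 1.6, 14.4, 64.9)]
244 [(262, 10.6, -11.9, 32.7), (266, 10.7, -9.5, 32.3), (270, 3.8, -7.8, 48.9), (274, 7.0, -4.9, 41.2), (278, 8.4, -2.4, 37.9), (282, 8.2, 0.1, 38.2), (286, 7.9, 2.6, 39.1), (290, 9.2, 5.0, 35.9), (294, 9.4, 7.4, 35.4), (298, 10.8, 9.7, 32.1), (302, -2.5, 14.4, 63.8)]
250 [(246, 10.6, -20.6, 23.7), (250, 10.1, -18.4, 24.9), (254, 1.5, -18.0, 44.3), (258, 1.2, -15.5, 45.0), (262, 10.8, -11.4, 23.2), (266, 10.6, -9.1, 23.8), (270, -1.1, -7.9, 50.0), (274, 2.4, -5.0, 42.1), (278, 4.3, -2.4, 38.0), (282, 4.3, 0.1, 37.8), (286, 3.9, 2.6, 39.0), (290, 4.4, 5.1, 37.7), (294, 5.6, 7.4, 34.9), (298, 10.7, 9.2, 23.6), (302, -7.5, 14.5, 64.7), (314, 11.1, 18.3, 22.5)]
256 [(246,
[... 1240 characters left out ...]
2, 3.2), (302, 11.1, 10.0, 0.4), (306, 9.2, 12.3, 4.1), (310, 9.4, 14.4, 3.9), (314, 9.7, 16.3, 3.2), (318, 10.9, 18.1, 0.9)]
274 [(246, 9.4, -17.7, -2.5), (250, 8.8, -15.9, -1.4), (254, 9.4, -13.8, -2.6), (258, 9.7, -11.8, -3.1), (262, 11.3, -9.6, -6.1), (266, 9.5, -7.9, -2.7), (270, -13.4, -7.7, 39.9), (274, -12.9, -5.0, 38.9), (278, -12.3, -2.5, 37.8), (282, -12.1, 0.1, 37.4), (286, -13.4, 2.7, 39.9), (290, -13.5, 5.3, 40.0), (294, -8.1, 7.4, 30.0), (298, 7.5, 8.1, 0.9), (302, 10.8, 9.6, -5.2), (306, 10.3, 11.7, -4.3), (310, 9.0, 13.8, -1.9), (314, 9.0, 15.8, -1.8), (318, 10.5, 17.4, -4.7)]
lens 3119 [-0.0094 -0.084   0.0382] [ 0.0227 -0.03    0.0451]
top edge y max [0.0207 0.0279 0.0312]
```

>>> {"method": "servo_tool", "body": {
  "slide": [
    [0,-0.004,0.02],
    [0,-0.004,0.045],
    [0,-0.004,0.062],
    [0,-0.004,0.07],
    [0,-0.004,0.07]
  ],
  "spin": [0,0,0,0,0],
  "grip": [1,1,1,1,1]
}}

```text
time_s: 8.12
tcp_pos: [0.5508, -0.3, 0.1903]
ee_rot: [[0.979, 0.204, -0.004], [0.204, -0.979, 0.001], [-0.004, -0.002, -1.0]]
wrist_force: [-0.6, -0.3, -1.0]
gripper_width: 0.271
gripper_force: 30.0
```

>>> {"method": "servo_tool", "body": {
  "slide": [
    [0,0,0],
    [0,0,0],
    [0,0,0],
    [0,0,0],
    [0,0,0]
  ],
  "spin": [0,0,0,0,0],
  "grip": [1,1,1,1,1]
}}

```text
time_s: 8.53
tcp_pos: [0.5522, -0.3005, 0.1935]
ee_rot: [[0.979, 0.204, 0.002], [0.204, -0.979, -0.0], [0.001, 0.001, -1.0]]
wrist_force: [-0.2, -0.1, -0.6]
gripper_width: 0.272
gripper_force: 30.0
```

```bash
python3 - <<'E'
from h import *
np.set_printoptions(precision=4,suppress=True)
s,c,W=wcloud();R=np.array(s['ee_rot']);p=np.array(s['tcp_pos']);print(p,s['wrist_force'])
print("shift from ref",R.T@(p-np.array([.5528,-.3038,.2627])))
T=(W-p)@R
m=(W[...,2]>.098)&(W[...,2]<.114)&(T[...,0]<.06)&(T[...,0]>.01)&(abs(T[...,1])<.02)
q=T[m];print(len(q),q.min(0),q.max(0),np.median(q,0))
c=capture("side");cv2.imwrite("pics/side3.png",cv2.resize(c["pixels"][120:330,200:480],(800,600),interpolation=cv2.INTER_CUBIC))
E
```

```text
[ 0.5522 -0.3005  0.1935] [-0.2408 -0.15   -0.6356]
shift from ref [ 0.     -0.0034  0.0692]
325 [ 0.01   -0.001   0.0845] [0.045  0.0036 0.0936] [0.0285 0.0013 0.0866]
```

View pics/side3.png

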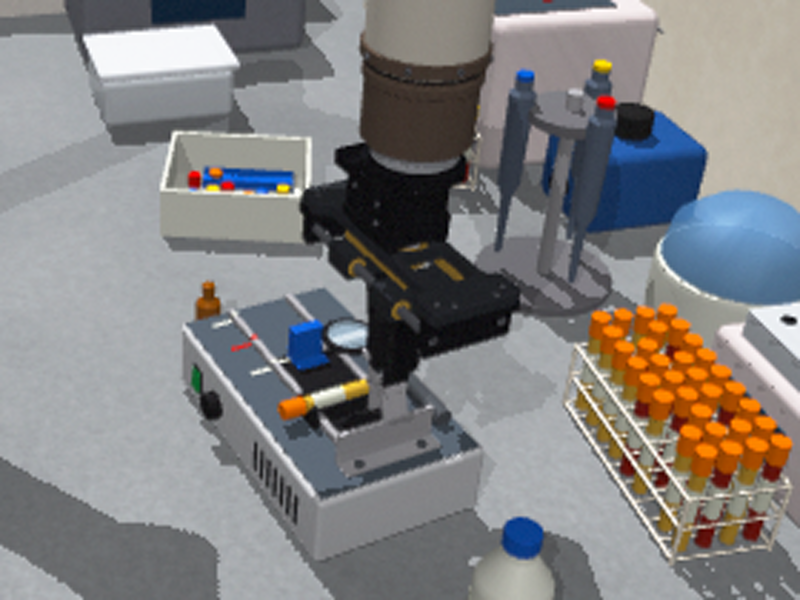

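The side view shows the clip right over the rail (390,400) with the lens (348,335) near the tube. The wrist data puts the rail 1.3 mm towards the sprung jaw, which is inside the opening. I'll lower slowly.

>>> {"method": "servo_tool", "body": {
  "slide": [
    [0,-0.0005,0.005],
    [0,-0.0005,0.009],
    [0,-0.0005,0.013],
    [0,-0.0005,0.016],
    [0,-0.0005,0.018]
  ],
  "spin": [0,0,0,0,0],
  "grip": [1,1,1,1,1]
}}

```text
time_s: 9.05
tcp_pos: [0.5515, -0.2998, 0.1736]
ee_rot: [[0.979, 0.204, -0.001], [0.204, -0.979, 0.0], [-0.001, -0.001, -1.0]]
wrist_force: [-0.5, 0.5, -2.2]
gripper_width: 0.273
gripper_force: 30.0
```

>>> {"method": "servo_tool", "body": {
  "slide": [
    [0,0,0.003],
    [0,0,0.006],
    [0,0,0.009],
    [0,0,0.011],
    [0,0,0.012]
  ],
  "spin": [0,0,0,0,0],
  "grip": [1,1,1,1,1]
}}

```text
time_s: 9.47
tcp_pos: [0.5516, -0.2998, 0.1621]
ee_rot: [[0.979, 0.204, -0.001], [0.204, -0.979, 0.0], [-0.001, -0.0, -1.0]]
wrist_force: [-0.4, 0.1, -0.9]
gripper_width: 0.27
gripper_force: 30.0
```

>>> {"method": "servo_tool", "body": {
  "slide": [
    [0,0,0.001],
    [0,0,0.002],
    [0,0,0.003],
    [0,0,0.003],
    [0,0,0.003]
  ],
  "spin": [0,0,0,0,0],
  "grip": [1,1,1,1,1]
}}

```text
time_s: 9.88
tcp_pos: [0.5519, -0.2999, 0.1611]
ee_rot: [[0.979, 0.204, 0.001], [0.204, -0.979, -0.001], [0.001, 0.001, -1.0]]
wrist_force: [-3.2, 1.6, 5.1]
gripper_width: 0.272
gripper_force: 30.0
```

Seated contact (5 N) comes at the expected height. I'll shift 2 mm to bring the fixed jaw to the rail, then open.

>>> {"method": "servo_tool", "body": {
  "slide": [
    [0,0.0005,0],
    [0,0.001,0],
    [0,0.0015,0],
    [0,0.002,0],
    [0,0.002,0]
  ],
  "spin": [0,0,0,0,0],
  "grip": [1,1,1,1,1]
}}

```text
time_s: 10.3
tcp_pos: [0.5526, -0.3016, 0.1611]
ee_rot: [[0.979, 0.204, 0.002], [0.204, -0.979, -0.0], [0.002, 0.001, -1.0]]
wrist_force: [-1.6, 2.6, 4.1]
gripper_width: 0.273
gripper_force: 30.0
```

```bash
python3 - <<'E'
from h import *
np.set_printoptions(precision=4,suppress=True)
s=sense();R=np.array(s['ee_rot']);print(s['tcp_pos'],"F tool",R.T@np.array(s['wrist_force']),s['moment'])
E
```

```text
[ 0.5526 -0.3016  0.1611] F tool [-1.0732 -2.892  -4.134 ] [0.8379 0.379  0.0108]
```

>>> {"method": "servo_tool", "body": {
  "slide": [
    [0,0,0],
    [0,0,0],
    [0,0,0],
    [0,0,0],
    [0,0,0]
  ],
  "spin": [0,0,0,0,0],
  "grip": [0.6,0.45,0.3,0.15,0]
}}

```text
time_s: 10.72
tcp_pos: [0.5522, -0.3023, 0.159]
ee_rot: [[0.979, 0.204, -0.0], [0.204, -0.979, -0.0], [-0.0, 0.0, -1.0]]
wrist_force: [0.8, -0.1, -1.4]
gripper_width: 0.562
gripper_force: 0.8
```

>>> {"method": "servo_tool", "body": {
  "slide": [
    [0,0,0],
    [0,0,0],
    [0,0,0],
    [0,0,0],
    [0,0,0]
  ],
  "spin": [0,0,0,0,0],
  "grip": [0,0,0,0,0]
}}

```text
time_s: 11.13
tcp_pos: [0.5523, -0.3018, 0.1596]
ee_rot: [[0.979, 0.204, 0.0], [0.204, -0.979, 0.0], [0.0, 0.0, -1.0]]
wrist_force: [0.1, 0.1, 0.9]
gripper_width: 0.941
gripper_force: 0.0
```

>>> {"method": "servo_tool", "body": {
  "slide": [
    [0,0,-0.01],
    [0,0,-0.03],
    [0,0,-0.06],
    [0,0,-0.085],
    [0,0,-0.1]
  ],
  "spin": [0,0,0,0,0],
  "grip": [0,0,0,0,0]
}}

```text
time_s: 11.55
tcp_pos: [0.5532, -0.3024, 0.2641]
ee_rot: [[0.979, 0.204, 0.005], [0.204, -0.979, -0.003], [0.005, 0.004, -1.0]]
wrist_force: [0.4, -0.2, 0.3]
gripper_width: 1.001
gripper_force: 0.0
```

```bash
python3 - <<'E'
from h import *
np.set_printoptions(precision=4,suppress=True)
s,c,W=wcloud();R=np.array(s['ee_rot']);p=np.array(s['tcp_pos']);print(p,s['wrist_force'],s['gripper_width'],s['time_s'])
cv2.imwrite("pics/w4.png",c["pixels"]);np.save("w4.npy",W)
T=(W-p)@R
for n in("rail_top","tube_spot","tab","magnifier","lens"):print(n,[(np.round(x["point"],4),np.round((np.array(x["point"])-p)@R,4),round(x["conf"],2)) for x in tip_of(n,"wrist")[:1]])
b=c["pixels"].astype(int);m=(b[...,0]>110)&(b[...,0]-b[...,2]>70)&(W[...,2]>.085)&(W[...,2]<.125)&(T[...,1]<-.08)&(T[...,1]>-.2)
q=T[m];print("tab",len(q),np.percentile(q,[2,50,98],axis=0))
t=q[q[:,2]<p[2]-.108];print("tab top",len(t),np.percentile(t,[2,50,98],axis=0))
E
```

```text
[ 0.5532 -0.3024  0.2641] [ 0.3582 -0.2204  0.3209] 1.0012906506250192 11.55
rail_top [(array([ 0.5566, -0.3005,  0.1063]), array([ 0.003 , -0.0018,  0.1578]), 0.89)]
tube_spot [(array([ 0.5424, -0.245 ,  0.0904]), array([ 0.0003, -0.0591,  0.1735]), 0.79)]
tab [(array([ 0.5287, -0.1711,  0.1133]), array([ 0.0021, -0.1341,  0.1503]), 0.79)]
magnifier [(array([ 0.556 , -0.3001,  0.1077]), array([ 0.0025, -0.0023,  0.1564]), 0.66)]
lens [(array([ 0.5394, -0.2439,  0.1183]), array([-0.0022, -0.0607,  0.1456]), 0.61)]
tab 689 [[-0.0145 -0.1414  0.1495]
 [ 0.0008 -0.1318  0.1526]
 [ 0.0135 -0.13    0.1774]]
tab top 400 [[-0.0155 -0.1415  0.1493]
 [-0.0004 -0.1348  0.1509]
 [ 0.0132 -0.1301  0.1553]]
```

View pics/w4.png

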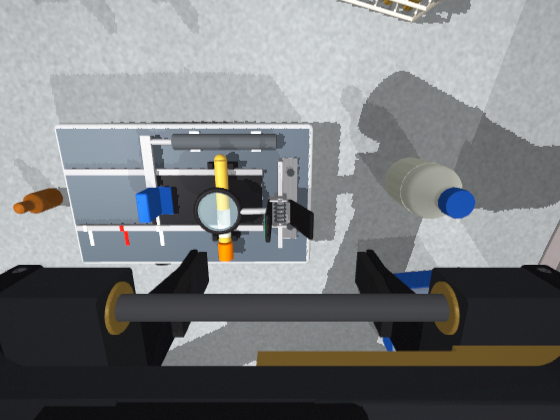

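The clip is on the rail with the lens (217,210) over the tube, and the tab is at (152,204). I'll move over the tab with the fingers part closed, which clears the lens.

>>> {"method": "servo_tool", "body": {
  "slide": [
    [0,-0.03,0],
    [0,-0.065,0],
    [0,-0.1,0],
    [0,-0.125,0],
    [0,-0.135,0]
  ],
  "spin": [0,0,0,0,0],
  "grip": [0.3,0.54,0.54,0.54,0.54]
}}

```text
time_s: 12.27
tcp_pos: [0.5233, -0.1671, 0.2585]
ee_rot: [[0.979, 0.206, -0.003], [0.206, -0.979, 0.001], [-0.003, -0.001, -1.0]]
wrist_force: [-0.5, 0.1, -0.8]
gripper_width: 0.707
gripper_force: 0.0
```

>>> {"method": "servo_tool", "body": {
  "slide": [
    [0,0,0],
    [0,0,0],
    [0,0,0],
    [0,0,0],
    [0,0,0]
  ],
  "spin": [0,0,0,0,0],
  "grip": [0.54,0.54,0.54,0.54,0.54]
}}

```text
time_s: 12.68
tcp_pos: [0.5248, -0.1706, 0.2591]
ee_rot: [[0.979, 0.202, -0.001], [0.202, -0.979, -0.0], [-0.001, -0.0, -1.0]]
wrist_force: [0.2, -0.4, 0.2]
gripper_width: 0.468
gripper_force: 0.0
```

```bash
python3 - <<'E'
from h import *
np.set_printoptions(precision=4,suppress=True)
s,c,W=wcloud();R=np.array(s['ee_rot']);p=np.array(s['tcp_pos']);print(p,s['gripper_width'],s['time_s'])
T=(W-p)@R
b=c["pixels"].astype(int);m=(b[...,0]>110)&(b[...,0]-b[...,2]>70)&(W[...,2]>.107)&(W[...,2]<.12)&(abs(T[...,1])<.05)
t=T[m];print("tab top",len(t),np.percentile(t,[2,50,98],axis=0))
print([(np.round((np.array(x["point"])-p)@R,4),x["conf"]) for x in tip_of("tab","wrist")])
m=(abs(T[...,2]-(p[2]-.117))<.006)&(abs(T[...,0])<.03)&(T[...,1]>.02)&(T[...,1]<.12)
print("lens",m.sum(),T[m].min(0) if m.any() else 0,T[m].max(0)if m.any() else 0)
for n in("magnifier","lens"):
    for cam in("scene","side"):
        capture(cam);print(n,cam,[np.round(x["point"],4) for x in tip_of(n,cam)[:1]])
E
```

```text
[ 0.5248 -0.1706  0.2591] 0.4679130827888065 12.6833
tab top 366 [[-0.0138 -0.0061  0.1447]
 [ 0.0014 -0.0008  0.1461]
 [ 0.0152  0.0045  0.1498]]
[(array([ 0.0057, -0.0004,  0.1476]), 0.84)]
lens 2056 [-0.0247  0.0499  0.1364] [0.0225 0.1199 0.1425]
magnifier scene [array([ 0.5524, -0.2999,  0.1063])]
magnifier side [array([ 0.5545, -0.3019,  0.1049])]
lens scene [array([ 0.5385, -0.2433,  0.1181])]
lens side [array([ 0.5385, -0.2394,  0.1135])]
```

>>> {"method": "servo_tool", "body": {
  "slide": [
    [0.001,-0.001,0.03],
    [0.001,-0.001,0.065],
    [0.001,-0.001,0.095],
    [0.001,-0.001,0.12],
    [0.001,-0.001,0.13]
  ],
  "spin": [0,0,0,0,0],
  "grip": [0.54,0.54,0.54,0.54,0.54]
}}

```text
time_s: 13.6
tcp_pos: [0.5232, -0.1682, 0.1259]
ee_rot: [[0.979, 0.203, -0.007], [0.203, -0.979, 0.001], [-0.006, -0.002, -1.0]]
wrist_force: [-0.8, 0.2, -0.3]
gripper_width: 0.459
gripper_force: 0.0
```

>>> {"method": "servo_tool", "body": {
  "slide": [
    [0,0,0.008],
    [0,0,0.014],
    [0,0,0.016],
    [0,0,0.016],
    [0,0,0.016]
  ],
  "spin": [0,0,0,0,0],
  "grip": [0.54,0.54,0.54,0.54,0.54]
}}

```text
time_s: 14.02
tcp_pos: [0.5263, -0.1686, 0.1147]
ee_rot: [[0.979, 0.204, 0.002], [0.204, -0.979, -0.0], [0.002, 0.001, -1.0]]
wrist_force: [0.3, -0.3, 0.5]
gripper_width: 0.455
gripper_force: 0.0
```

>>> {"method": "servo_tool", "body": {
  "slide": [
    [0,0,0],
    [0,0,0],
    [0,0,0],
    [0,0,0],
    [0,0,0]
  ],
  "spin": [0,0,0,0,0],
  "grip": [0.7,0.8,0.9,1,1]
}}

```text
time_s: 14.43
tcp_pos: [0.5255, -0.1685, 0.1138]
ee_rot: [[0.979, 0.204, 0.0], [0.204, -0.979, -0.0], [0.0, 0.0, -1.0]]
wrist_force: [-0.1, 0.0, -0.7]
gripper_width: 0.166
gripper_force: 0.0
```

>>> {"method": "servo_tool", "body": {
  "slide": [
    [0,0,0],
    [0,0,0],
    [0,0,0],
    [0,0,0],
    [0,0,0]
  ],
  "spin": [0,0,0,0,0],
  "grip": [1,1,1,1,1]
}}

```text
time_s: 14.85
tcp_pos: [0.5256, -0.169, 0.1137]
ee_rot: [[0.979, 0.204, 0.0], [0.204, -0.979, -0.001], [0.0, 0.001, -1.0]]
wrist_force: [-0.2, -5.2, 0.5]
gripper_width: 0.138
gripper_force: 30.0
```

```bash
python3 - <<'E'
from h import *
np.set_printoptions(precision=4,suppress=True)
s=sense();R=np.array(s['ee_rot']);p=np.array(s['tcp_pos']);print(p,s['gripper_width']*87,s['gripper_force'],R.T@np.array(s['wrist_force']))
for cam in("scene","side"):
    capture(cam);print(cam,[np.round((np.array(x["point"])-p)@R,4) for x in tip_of("tab",cam)[:1]])
E
```

```text
[ 0.5256 -0.169   0.1137] 12.013475822386928 30.000284537672997 [-1.2948  5.0534 -0.4851]
scene [array([-0.0005,  0.0004,  0.0008])]
side [array([0.001 , 0.0021, 0.0011])]
```

The tab is held at 12.0 mm width, shutter near shut. I'll slide 39 mm smoothly.

>>> {"method": "servo_tool", "body": {
  "slide": [
    [0,-0.003,0],
    [0,-0.008,0],
    [0,-0.013,0],
    [0,-0.018,0],
    [0,-0.023,0]
  ],
  "spin": [0,0,0,0,0],
  "grip": [1,1,1,1,1]
}}

```text
time_s: 15.47
tcp_pos: [0.5209, -0.1462, 0.1137]
ee_rot: [[0.979, 0.204, 0.0], [0.204, -0.979, -0.001], [0.0, 0.001, -1.0]]
wrist_force: [1.0, -7.9, 0.2]
gripper_width: 0.136
gripper_force: 30.0
```

>>> {"method": "servo_tool", "body": {
  "slide": [
    [0,-0.005,0],
    [0,-0.009,0],
    [0,-0.012,0],
    [0,-0.014,0],
    [0,-0.015,0]
  ],
  "spin": [0,0,0,0,0],
  "grip": [1,1,1,1,1]
}}

```text
time_s: 15.88
tcp_pos: [0.5179, -0.1317, 0.1137]
ee_rot: [[0.979, 0.204, 0.0], [0.204, -0.979, -0.001], [0.0, 0.001, -1.0]]
wrist_force: [1.8, -8.9, -0.4]
gripper_width: 0.137
gripper_force: 30.0
```

>>> {"method": "servo_tool", "body": {
  "slide": [
    [0,0,0],
    [0,0,0],
    [0,0,0],
    [0,0,0],
    [0,0,0]
  ],
  "spin": [0,0,0,0,0],
  "grip": [1,1,1,1,1]
}}

```text
time_s: 16.3
tcp_pos: [0.5179, -0.1318, 0.1137]
ee_rot: [[0.979, 0.204, 0.0], [0.204, -0.979, -0.001], [0.0, 0.001, -1.0]]
wrist_force: [1.0, -8.0, -0.2]
gripper_width: 0.135
gripper_force: 30.0
```

```bash
python3 - <<'E'
from h import *
np.set_printoptions(precision=4,suppress=True)
s,c,W=wcloud();R=np.array(s['ee_rot']);p=np.array(s['tcp_pos']);print(p,s['gripper_width']*87,s['gripper_force'],R.T@np.array(s['wrist_force']),s['time_s'])
v=-R[:,1];print("travel from shut tab",(p-np.array([.5251,-.1697,p[2]]))@v, "from grasp",(p-np.array([.5256,-.169,p[2]]))@v)
vc=np.array([.5328,-.2055,0]);print("viewer y",(p-vc)@v)
cv2.imwrite("pics/w5.png",c["pixels"])
T=(W-p)@R;b=c["pixels"].astype(int)
m=(b[...,2]>150)&(b[...,2]-b[...,0]>90)&(b[...,2]-b[...,1]>90)&(abs(W[...,2]-.076)<.006)&(abs(T[...,1])<.06)
q=T[m];print("red",len(q),np.median(q,0) if len(q) else 0)
for cam in("scene","side"):
    c=capture(cam);W=cloud(c);T=(W-p)@R;b=c["pixels"].astype(int)
    cv2.imwrite(f"pics/{cam}5.png",c["pixels"])
    m=(b[...,2]>130)&(b[...,2]-b[...,0]>70)&(b[...,2]-b[...,1]>70)&(abs(W[...,2]-.076)<.01)&(abs(T[...,1])<.08)&(abs(T[...,0])<.1)
    q=T[m];print(cam,"red",len(q),np.median(q,0) if len(q) else 0,[(n,np.round(x["point"],4)) for n in("tab","tube","magnifier","lens") for x in tip_of(n,cam)[:1]])
E
```

```text
[ 0.5179 -0.1318  0.1137] 11.734225401668818 30.000685681588948 [-0.6963  8.0437  0.1863] 16.3
travel from shut tab 0.038558115588346376 from grasp 0.03797487817728828
viewer y 0.07507281000512925
red 54 [-0.0508 -0.0019  0.0369]
scene red 6 [-0.0457  0.0004  0.0369] [('tab', array([ 0.5325, -0.2032, -0.0002])), ('tube', array([ 0.5407, -0.2412,  0.0926])), ('magnifier', array([ 0.5478, -0.3018,  0.1075])), ('lens', array([ 0.4771, -0.0051,  0.0062]))]
side red 14 [-0.0413  0.0005  0.0391] [('tab', array([ 0.5175, -0.1313,  0.1146])), ('tube', array([ 0.544 , -0.2437,  0.0982])), ('magnifier', array([ 0.5543, -0.2979,  0.109 ])), ('lens', array([ 0.5415, -0.2408,  0.1116]))]
```

View pics/w5.png

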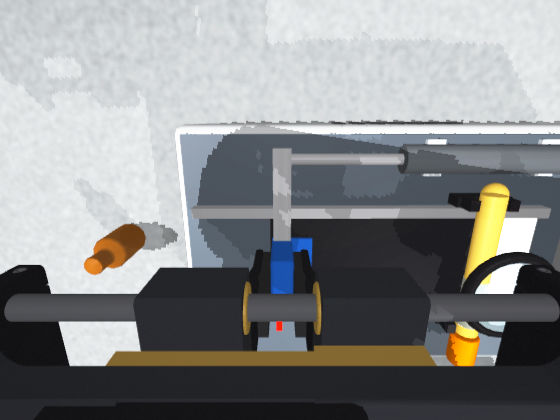

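The red mark (279,325) is level with the tab (282,265) to within about 1–2 mm, and the force is 8.0 N as expected at half. I'll nudge 1 mm and hold.

>>> {"method": "servo_tool", "body": {
  "slide": [
    [0,-0.0005,0],
    [0,-0.001,0],
    [0,-0.001,0],
    [0,-0.001,0],
    [0,-0.001,0]
  ],
  "spin": [0,0,0,0,0],
  "grip": [1,1,1,1,1]
}}

```text
time_s: 17.27
tcp_pos: [0.5177, -0.1309, 0.1137]
ee_rot: [[0.979, 0.204, 0.0], [0.204, -0.979, -0.001], [0.0, 0.001, -1.0]]
wrist_force: [1.2, -7.3, 0.4]
gripper_width: 0.135
gripper_force: 30.0
```

>>> {"method": "servo_tool", "body": {
  "slide": [
    [0,0,0],
    [0,0,0],
    [0,0,0],
    [0,0,0],
    [0,0,0]
  ],
  "spin": [0,0,0,0,0],
  "grip": [1,1,1,1,1]
}}

```text
time_s: 17.68
tcp_pos: [0.5177, -0.1309, 0.1137]
ee_rot: [[0.979, 0.204, 0.0], [0.204, -0.979, -0.001], [0.0, 0.001, -1.0]]
wrist_force: [1.7, -8.1, -1.3]
gripper_width: 0.138
gripper_force: 30.0
```

>>> {"method": "servo_tool", "body": {
  "slide": [
    [0,0,0],
    [0,0,0],
    [0,0,0],
    [0,0,0],
    [0,0,0]
  ],
  "spin": [0,0,0,0,0],
  "grip": [1,1,1,1,1]
}}

```text
time_s: 18.1
tcp_pos: [0.5177, -0.131, 0.1137]
ee_rot: [[0.979, 0.204, 0.0], [0.204, -0.979, -0.001], [0.0, 0.001, -1.0]]
wrist_force: [1.3, -8.5, -0.8]
gripper_width: 0.14
gripper_force: 30.0
```

>>> {"method": "servo_tool", "body": {
  "slide": [
    [0,0,0],
    [0,0,0],
    [0,0,0],
    [0,0,0],
    [0,0,0]
  ],
  "spin": [0,0,0,0,0],
  "grip": [1,1,1,1,1]
}}

```text
time_s: 18.52
tcp_pos: [0.5177, -0.1309, 0.1137]
ee_rot: [[0.979, 0.204, 0.0], [0.204, -0.979, -0.001], [0.0, 0.001, -1.0]]
wrist_force: [1.1, -7.7, -1.1]
gripper_width: 0.136
gripper_force: 30.0
```

```bash
python3 - <<'E'
from h import *
s=sense();print(s['tcp_pos'],s['wrist_force'],s['gripper_force'],s['time_s'])
print(finish_job())
E
```

```text
[ 0.51769238 -0.13094099  0.11370384] [ 1.12771705 -7.66876182 -1.06425844] 30.000884416513145 18.5167
the job is handed in; nothing more can be done
None
```

I handed the job in at 18.5 s with the magnifier clamped on the rail over the tube and the shutter held by its tab at about 39.5 mm, near the red mark; no verdict was returned.

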